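# Tip the housing back and slide the lifting blade under

## Robot

A 7-joint arm with a two-finger parallel gripper is mounted at the origin on the work surface. World frame = base frame: x ahead of the robot, y to its left, z up, the work surface at z = 0. Lengths are in mm, angles in degrees, forces in N, time in s.
With the tool pointing down it reaches from about 425 to 825 mm from the base axis. Payload 3.6 kg.
Tool frame: the origin (TCP) lies midway between the tips of the shut fingers; the grasp point (between the pads) lies 19 mm behind it; z points along the fingers, y is the line along which they close (so a half turn about z gives the same grasp; the last joint's range is limited). The gripper opens to 93 mm and grips with 3 to 60 N. Pads are 15 mm wide; open, the fingers measure 128 mm over their backs; the gripper's body (75 mm by 188 mm) begins 65 mm behind the grasp point.
Start: joints at [-73.482, 35.231, -0.722, 81.555, 0.464, 63.22, -2.315], TCP at [201.223, 618.038, 218.64] pointing down, gripper open.
Joint ranges: [-178.69, 178.69], [-17.37, 117.87], [-77.05, 75.6], [15.02, 138.74], [-78.02, 258.01], [0.78, 113.62], [-162.83, 162.83]. Speed limits (degrees/s): [159.86, 159.86, 180, 180, 180, 180, 180].

## Interface

Orientations are given as [roll, pitch, yaw] about the fixed x, y, z axes, in that order (R = Rz(yaw) Ry(pitch) Rx(roll)).
In Python, from plant import env gives the robot as it stands. The module is installed in compiled form; this text tells all that it offers.
- The arm moves only by the tool move_arm, never from a script. Its argument "moves" is text: rows parted by semicolons, each of 7 numbers parted by spaces: the opening, from 0 (shut) to 1 (fully open), then the shift along the tool's x, y, z in cm, then the turn, a rotation vector about the tool's x, y, z in rad. In form: fingers x y z ax ay az; .... A call has 1 to 12 rows; each row is the pose to reach, as a shift and turn from the pose commanded when the call began, along the tool's axes at that moment; what a row does not reach only later rows make up. A row lasts 1/10 s, in which the tool goes at most 50 mm and 8.59 degrees, less where a joint would pass 70% of its speed; a pose out of reach is approached as far as the arm can. A call with a gripper value outside its range is refused whole. The fingers move at their own pace and stop on an object; "force" is the grip in N (left out, the last holds). Time passes only in rows, so rows that repeat a pose let the fingers close. It gives the time, the measured TCP pose, the force and the opening at its end, in the units of the state.
- env.get_state(): the state, without advancing time (a new reading comes with each control period).
- env.camera(name): name is "side" or "top" or "wrist"; returns (picture, depth): 384x512x3 uint8, red, green, blue; 384x512 float32, mm along the optical axis (not along the pixel's ray), 0 where there is no reading.
- env.get_calibration(name): a dict with "fovy" (degrees; the focal length in pixels is half the picture's height over the tangent of half this angle, whatever the lens; pixels are square), "cx", "cy" (the principal point, pixels), "world_to_cam" (4x4, takes a point from world to camera coordinates); the wrist camera has in their place "T_tool_cam" (4x4, takes a point from camera to tool coordinates, whose origin is the TCP and whose axes are the flange's). Camera axes: x right, y down, z forward; pixel columns grow to the right and rows downward; lengths in mm; the calibration is good to about 2 mm. A picture is of the moment at which its call begins: read the wrist's pose just before it. get_calibration takes no time and is no camera call.
- env.sign_off(): hands the job in, once; it reports no verdict.
The state is a dict: "t": time; "joint_positions": joint angles; "dq": joint speeds; "tau": joint torques, N m; "tcp_pos": TCP position; "tcp_rot": TCP orientation; "ft_force": force on the tool from outside, world axes, zero at the start; "moment": the same for the moment, N m; "finger_gap": opening from 0.0 (shut) to 1.0 (fully open).
Only numpy, scipy, OpenCV 4.12 (cv2) and the standard library are available. Lean on these libraries where they do the work, as an engineer would, in place of code of your own. Each camera call takes 0.05 s, during which the arm holds its last target. There are 200 camera calls.

## Task

Tip the taller of the two sheet-metal boxes back on its rear bottom edge until it leans by itself on the sloping rest behind it. Then take the flat lifting blade by its upright tab and slide it, flat on the table, straight and centrally under the raised front of the leaning box until its tip is about half-way under, and let go. Leave the box leaning and do not disturb the shorter box.

Things in the scene. Friction and masses are not known exactly. Their poses are not given: they have to be found in the camera images.
- tall_box_mid (a point): Centre (80 mm up) of the taller loose grey metal box: 60 mm deep (x, front to rear) x 90 wide (y) x 160 tall (z), 0.5 kg, upright, aluminium cover facing the robot. Pushed back at about 125 mm height with a few N it pivots on its rear bottom edge, passes balance at 21 deg and stays on the rest at about 30 deg; its front bottom edge is then 30 mm up, 52 mm before the rear one. Axes turn with it.
- short_box_mid (a point): Centre (50 mm up) of the shorter grey box, 60 deep (x) x 90 wide (y) x 100 mm tall, 0.4 kg, same look, 160 mm left or right of the taller (centres). Leave it. Behind both is one fixed open steel rest, 320 mm wide, 110 high, square to the boxes, its foot 1 to 4 mm behind their rear bottom edges, its face sloping back 30 deg from vertical.
- blade_grip (a point): Middle of the lifting blade's upright dark tab, 40 mm above the table as it lies. Tab: 12 mm thick (y; grip across this), 40 long (x), top 62 mm above the table. x points from tab to tip, z up. The blade, loose, 0.35 kg, lies flat on the table left or right of the rest; a short upright piece of pipe (60 mm across, 60 high) stands on the other side.
- blade_tip (a point): Middle of the front edge of the blade's flat dark steel tongue, 110 mm ahead of the tab's middle and 2 mm above the table as it lies; same axes as the tab. The tongue is 4 mm thick, 50 mm wide and 130 mm long, and runs from 20 mm behind the tab's middle to this edge.
Mind the look-alikes: they are no part of the job. What is shaped like the part that bears tall_box_mid but pink or red is not meant.

How it is judged (in metres and radians):
On the way, in this order (a step that is already met when the one before it is completed fails the run):
1. the taller box leans back on the rest, the blade not yet under it (angle between tall_box_mid's own z axis and vertical between 0.4 and 0.7 rad and horizontal distance between blade_tip and tall_box_mid above 0.08 m), for 0.2 s.
2. the blade lies under the raised front of the leaning box (angle between tall_box_mid's own z axis and vertical between 0.4 and 0.7 rad and x of blade_tip in the frame of tall_box_mid between -0.02 and 0.025 m and y of blade_tip in the frame of tall_box_mid between -0.022 and 0.022 m and angle between the y axis of blade_grip and the y axis of tall_box_mid, either way round below 0.26 rad and height (world z) of blade_tip below 0.012 m and angle between blade_grip's own z axis and vertical below 0.12 rad), for 0.2 s.
At the end, for the whole second after the job is handed in: The taller box leans on the rest, 23 to 40 degrees back. The blade lies flat beneath it, its tip 10 to 55 mm behind the front edge along the underside, within 22 mm of the box's centre plane and 15 degrees of straight in. The shorter box is within 20 mm of its start (all of step 2 and distance of short_box_mid from where it was at the start of the episode below 0.02 m); the robot touches nothing.
It fails at once if the shorter box is knocked more than 30 mm away or tipped (distance of short_box_mid from where it was at the start of the episode above 0.03 m or angle between short_box_mid's own z axis and vertical above 0.2 rad).
It fails at once if the taller box is thrown over (angle between tall_box_mid's own z axis and vertical above 0.9 rad).
It also fails if it takes over 58 s, if anything falls off the work surface, if the arm or the gripper's body presses on something with over 40 N, if the wrist force passes 120 N, or if a joint passes its speed limit or range.

## Working session

There is one attempt and no reset: what is moved stays moved. The work goes in short steps, Python scripts to look and compute and a tool call to move; the robot and the scene stay as the last step left them, time stands still between calls to the robot, and variables do not carry over. Pictures are saved under pics/ and viewed, on a budget of 10 in all, crops included, one or two more only if the job needs it, and the job is handed in when it is done.

Besides the shell and the picture viewer there is one more tool, called after "Call:" by a JSON object that holds its "fn" and its "kwargs", one argument or row to a line. move_arm: Moves the arm, as the interface text tells. Its arguments: {"type":"object","properties":{"moves":{"type":"string"},"force":{"type":"number"}},"required":["moves"]}

```bash
mkdir -p pics; cat > h.py <<'E'
import numpy as np, cv2
from plant import env
from scipy.spatial.transform import Rotation as R
def snap(name):
    s=env.get_state(); im,d=env.camera(name); return s,im,d
def pts(name,s,d):
    c=env.get_calibration(name); h,w=d.shape
    f=h/2/np.tan(np.radians(c['fovy'])/2)
    cx,cy=(c['cx'],c['cy']) if 'cx' in c else (w/2,h/2)
    v,u=np.mgrid[:h,:w]
    P=np.stack([(u-cx)/f*d,(v-cy)/f*d,d,np.ones_like(d)],-1)
    if name=='wrist':
        T=np.eye(4);T[:3,:3]=R.from_euler('xyz',s['tcp_rot'],degrees=True).as_matrix();T[:3,3]=s['tcp_pos'];M=T@np.array(c['T_tool_cam'])
    else: M=np.linalg.inv(np.array(c['world_to_cam']))
    W=(P@M.T)[...,:3]; W[d<=0]=np.nan
    return W
E
python3 - <<'E'
from h import *
for n in('top','side'):
    s,im,d=snap(n); W=pts(n,s,d); np.savez(n+'.npz',im=im,d=d,W=W)
    cv2.imwrite(f'pics/{n}0.png',im[...,::-1]); print({k:v for k,v in env.get_calibration(n).items()})
print(s)
E
```

```text
{'fovy': 57.852234636805285, 'cx': 257.1143289948288, 'cy': 188.5621838323151, 'world_to_cam': array([[-1.51800151e-02, -9.99592965e-01,  2.41551712e-02,
        -3.38801322e+00],
       [-9.88281477e-01,  1.13298052e-02, -1.52221409e-01,
         6.24227191e+02],
       [ 1.51885776e-01, -2.61828315e-02, -9.88051198e-01,
         8.24127450e+02],
       [ 0.00000000e+00,  0.00000000e+00,  0.00000000e+00,
         1.00000000e+00]])}
{'fovy': 57.70974498541765, 'cx': 256.9695337515643, 'cy': 191.54104856168442, 'world_to_cam': array([[ 9.79197911e-01, -2.02387372e-01,  1.45190393e-02,
        -6.18477177e+02],
       [-9.94190331e-02, -5.40927116e-01, -8.35172863e-01,
         1.27591068e+02],
       [ 1.76882183e-01,  8.16356054e-01, -5.49795858e-01,
         9.24169208e+02],
       [ 0.00000000e+00,  0.00000000e+00,  0.00000000e+00,
         1.00000000e+00]])}
{'t': 0.05, 'joint_positions': array([-73.48125885,  35.28796393,  -0.72284453,  81.63647994,
         0.4664754 ,  63.21940705,  -2.31375192]), 'dq': array([-0.04842962, -0.10954243,  0.00439136, -0.01334481,  0.08263726,
       -0.1038878 , -0.132734  ]), 'tau': array([ 9.94789916e-04, -4.60481536e+01,  2.10027820e-01, -1.66452920e+01,
       -6.12871698e-02,  1.67435309e-02,  9.98833434e-05]), 'tcp_pos': array([201.02899954, 617.33772879, 217.52374721]), 'tcp_rot': array([-1.79859120e+02,  4.04228191e-03,  1.61968762e+02]), 'ft_force': array([-0.3060103 ,  0.09199843, -0.14090749]), 'moment': array([-0.03820325, -0.00095687,  0.05978637]), 'finger_gap': 1.0021045278792542}
```

View pics/top0.png

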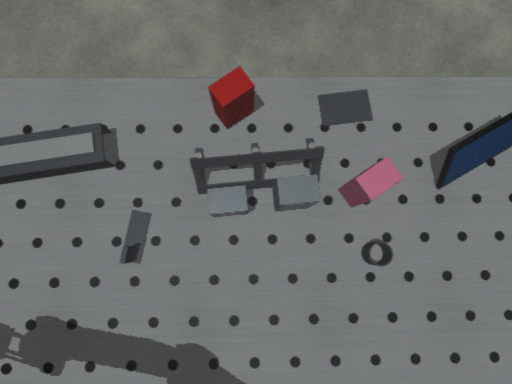

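View pics/side0.png

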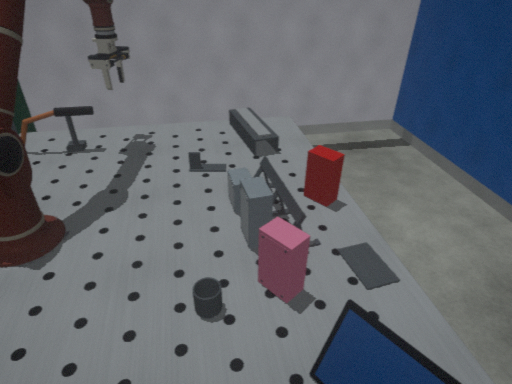

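Top view: grey box tops at (227,200) and (298,190) in front of the rest. The blade is at (135,237), with its tab near (131,253) and tip near (140,212). Look-alikes are the red box (233,97) and the pink box (371,183), plus the pipe ring (376,252) and a flat plate (345,107). The side view suggests the taller grey box is the one at (255,210). I'll confirm with depth.

```bash
python3 - <<'E'
from h import *
z=np.load('top.npz');W=z['W'];im=z['im']
def rect(name,m):
    m=cv2.morphologyEx(m.astype(np.uint8),cv2.MORPH_OPEN,np.ones((2,2)))
    n,l,st,c=cv2.connectedComponentsWithStats(m)
    i=1+np.argmax(st[1:,4]); P=W[l==i]
    print(name,len(P),'med',np.median(P,0).round(1),cv2.minAreaRect(P[:,:2].astype(np.float32)))
    return P
H=W[...,2]; v,u=np.mgrid[:384,:512]
def box(a,b,c,d): return (u>=a)&(u<b)&(v>=c)&(v<d)
P=rect('R',box(265,325,165,220)&(H>140)); 
rect('Rlow',box(265,325,165,220)&(H>85)&(H<115))
rect('L',box(200,255,175,220)&(H>85)&(H<115)&(v>182))
rect('tab',box(115,160,205,270)&(H>50)&(H<75))
for a in (box(268,325,170,210),box(205,252,180,220)):print(np.nanpercentile(H[a],[5,50,90,98]))
# blade by colour
c=im[205:270:3,115:160:3].mean(-1).astype(int)
print(c); print(np.nan_to_num(H[205:270:3,115:160:3]).astype(int))
rect('pink',box(335,405,150,210)&(H>140))
E
python3 -c "
import cv2;i=cv2.imread('pics/top0.png');a=cv2.resize(i[140:280,105:330],None,fx=3.5,fy=3.5,interpolation=2);cv2.imwrite('pics/c1.png',a)"
```

```text
R 1167 med [nan nan nan] ((615.3275146484375, -118.25276184082031), (60.540771484375, 126.74348449707031), 15.475274085998535)
Rlow 6 med [ 577.5 -134.4   70.2] ((577.5355224609375, -134.9054412841797), (0.42121148109436035, 12.168123245239258), 8.28280258178711)
L 999 med [nan nan nan] ((599.9791259765625, 54.22667694091797), (57.252811431884766, 94.84488677978516), 18.42731285095215)
tab 115 med [463.6 305.4  59.8] ((459.7640686035156, 311.1766052246094), (21.809602737426758, 53.90105056762695), 54.57341766357422)
[ -1.70865299 150.83038741 161.13149744 162.23564807]
[ -1.4568855   97.44101486 101.09699052 102.48336404]
[[120 119 121 120 119 122  94  49  48 105 121 119 121 120 122]
 [121 122 122 123 123 120 123 117 117 122 122 120 121 121 122]
 [124 123 124 124 124 120  75  77  84 111 119 121 124 121 120]
 [120 122 120 118 121 109  75  75  78  73  79  76  93 122 121]
 [121 121 123 123 121  95  75  76  77  74  80  76 118 121 120]
 [125 121 123 123 123  78  77  77  79  78  79  75 120 124 122]
 [123 121 124 123 118  79  77  78  78  80  77  73 121 121 123]
 [124 121 123 123 111  73  76
[... 1403 characters left out ...]
0  3  1  2  5  3  1  1  5  4  0 -1  0  0]
 [ 0  2 -1  0  4  4  7  4  2  4  4  1  0  0  1]
 [ 2 -1  1  0  5  2  5  6  3  2  0  0  0  1  3]
 [ 0  0  0  7  3  2  5  5  1  3 -2  0  0 -1  0]
 [ 0 -1  0 60 61 44 23  0  0  4  0 -2  1 -1  1]
 [ 0  0  0 65 62 41 19  3  6  3 -1 -3 -1  2  0]
 [-2  0  2 63 58 34 13  0 -1  0  3  2 -1  2 -1]
 [ 0  0 63 59 55 33  8  3  4  0 -1  0  0  0  0]
 [ 1  1 61 62 48 26  3  5  3 -1  0 -1  0  0  0]
 [ 1  0 61 60 43 21  3  3  1  0  0  0  2  1  1]
 [ 1  1 -2  0  0  3  0 -1 -1 -1  0 -2  0  0  0]
 [ 1 -1  1  1  0  0 -2  0 -2  0 -1  0  0  0 -1]]
pink 1151 med [nan nan nan] ((639.186767578125, -318.76239013671875), (69.85489654541016, 171.62069702148438), 30.61448097229004)
```

View pics/c1.png

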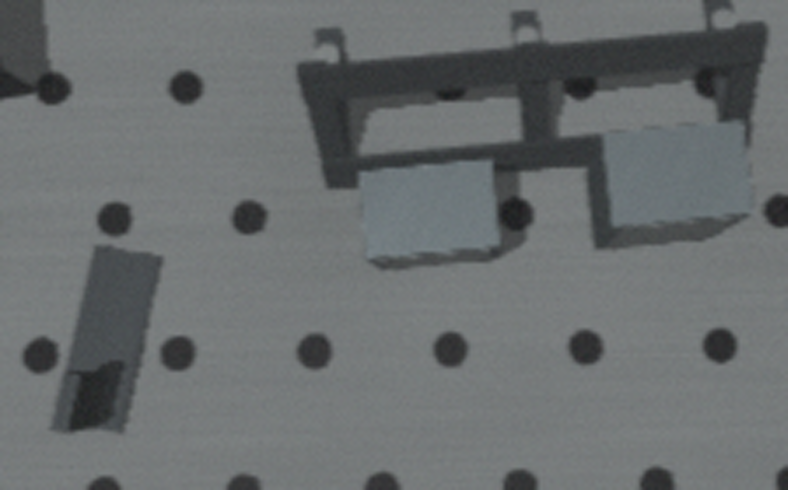

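The crop confirms it: the right grey box (top at crop 675,175) is the tall one and the left (430,210) is the short one. The blade tongue's corners are at crop (95,246), (162,257), (51,431) and (124,433), with the tab standing at the near end.

```bash
cat >> h.py <<'E'
def ray(name,uv,z,s=None):
    c=env.get_calibration(name); f=192/np.tan(np.radians(c['fovy'])/2)
    uv=np.atleast_2d(uv).astype(float)
    D=np.c_[(uv[:,0]-c.get('cx',256))/f,(uv[:,1]-c.get('cy',192))/f,np.ones(len(uv))]
    if name=='wrist':
        T=np.eye(4);T[:3,:3]=R.from_euler('xyz',s['tcp_rot'],degrees=True).as_matrix();T[:3,3]=s['tcp_pos'];M=T@np.array(c['T_tool_cam'])
    else: M=np.linalg.inv(np.array(c['world_to_cam']))
    D=D@M[:3,:3].T; o=M[:3,3]
    return o+D*((z-o[2])/D[:,2])[:,None]
E
python3 - <<'E'
from h import *
def c(l): return (np.array(l,float)+.5)/3.5-.5+[105,140]
def show(n,l,z):
    p=ray('top',c(l),z)[:,:2]; print(n,p.round(1).tolist(),'c',p.mean(0).round(1),'edges',[round(float(np.linalg.norm(p[i]-p[i-1])),1) for i in range(4)],
     [round(float(np.degrees(np.arctan2(*(p[i]-p[i-1])[::-1]))),1) for i in range(4)])
show('tall',[(603,136),(745,121),(750,214),(612,228)],160)
show('short',[(359,173),(493,160),(501,246),(368,259)],100)
show('blade',[(95,246),(162,257),(124,433),(51,431)],4)
show('rest top',[(298,66),(767,24),(765,40),(300,80)],110)
z=np.load('top.npz');W=z['W']
from numpy import *
v,u=mgrid[:384,:512]
for a,b,cc,d,lo,hi,n in((265,325,165,220,150,170,'tall'),(200,255,183,220,90,106,'short'),(115,160,205,270,56,70,'tab')):
    m=(u>=a)&(u<b)&(v>=cc)&(v<d)&(W[...,2]>lo)&(W[...,2]<hi); P=W[m].astype(float32)
    r=cv2.minAreaRect(P[:,:2]); print(n,P.mean(0).round(1),r)
E
```

```text
tall [[628.7, -52.6], [637.4, -142.5], [578.4, -143.2], [570.7, -56.8]] c [603.8 -98.8] edges [58.2, 90.3, 59.0, 86.7] [4.1, -84.5, -179.4, 95.1]
short [[616.2, 106.9], [624.1, 17.0], [565.9, 12.2], [558.4, 100.6]] c [591.2  59.2] edges [58.2, 90.3, 58.4, 88.7] [6.3, -85.0, -175.3, 94.9]
blade [[578.6, 312.7], [569.8, 263.2], [442.6, 286.5], [444.9, 338.9]] c [509.  300.3] edges [136.2, 50.3, 129.3, 52.5] [-11.1, -100.1, 169.6, 87.5]
rest top [[687.8, 147.0], [714.2, -170.6], [703.0, -168.7], [678.2, 145.6]] c [695.8 -11.7] edges [9.7, 318.7, 11.4, 315.3] [8.7, -85.3, 170.5, 94.5]Traceback (most recent call last):
  File "<stdin>", line 15, in <module>
cv2.error: OpenCV(4.12.0) /io/opencv/modules/imgproc/src/convhull.cpp:143: error: (-215:Assertion failed) total >= 0 && (depth == CV_32F || depth == CV_32S) in function 'convexHull'
```

```bash
cat >> h.py <<'E'
BOX=np.array([603.8,-98.8]); BY=4.6
def bx(a,b=0):  # box frame -> world xy
    t=np.radians(BY); return BOX+[a*np.cos(t)-b*np.sin(t), a*np.sin(t)+b*np.cos(t)]
def delta(xy,z,yaw):
    s=env.get_state(); Rm=R.from_euler('xyz',s['tcp_rot'],degrees=True)
    d=Rm.inv().apply(np.r_[xy,z]-s['tcp_pos'])/10
    r=(Rm.inv()*R.from_euler('xyz',[180,0,yaw],degrees=True)).as_rotvec()
    print('t',round(s['t'],2),'shift cm',d.round(2),'rot',r.round(3),'F',s['ft_force'].round(1))
E
python3 -c "
from h import *
print(bx(-80)); delta(bx(-80),220,184.6)"
```

```text
[ 524.05768972 -105.21591395]
t 0.1 shift cm [-53.09 -58.71  -0.1 ] rot [-0.002 -0.    -0.395] F [-0.3 -0.2 -1.6]
```

Call:
{"fn": "move_arm", "kwargs": {
  "moves": "0 -53.1 -58.7 -0.1 0 0 -0.395; 0 -53.1 -58.7 -0.1 0 0 -0.395; 0 -53.1 -58.7 -0.1 0 0 -0.395; 0 -53.1 -58.7 -0.1 0 0 -0.395; 0 -53.1 -58.7 -0.1 0 0 -0.395; 0 -53.1 -58.7 -0.1 0 0 -0.395; 0 -53.1 -58.7 -0.1 0 0 -0.395; 0 -53.1 -58.7 -0.1 0 0 -0.395; 0 -53.1 -58.7 -0.1 0 0 -0.395; 0 -53.1 -58.7 -0.1 0 0 -0.395; 0 -53.1 -58.7 -0.1 0 0 -0.395; 0 -53.1 -58.7 -0.1 0 0 -0.395",
  "force": 20
}}

```text
t: 1.3
tcp_pos: [446.5, 68.4, 219.4]
tcp_rot: [180.0, -0.0, -175.4]
ft_force: [1.4, -0.2, -0.4]
finger_gap: 0.026
```

```bash
python3 -c "
from h import *
print(env.get_state()['tcp_pos']); delta(bx(-80),220,184.6)"
```

```text
[446.47699927  68.38729031 219.37554969]
t 1.3 shift cm [ -6.34 -17.93  -0.07] rot [ 0. -0.  0.] F [ 1.4 -0.2 -0.4]
```

Call:
{"fn": "move_arm", "kwargs": {
  "moves": "0 -6.3 -17.9 0 0 0 0; 0 -6.3 -17.9 0 0 0 0; 0 -6.3 -17.9 0 0 0 0; 0 -6.3 -17.9 0 0 0 0; 0 -6.3 -17.9 0 0 0 0; 0 -6.3 -17.9 0 0 0 0; 0 -6.3 -17.9 0 0 0 0"
}}

```text
t: 2.0
tcp_pos: [522.8, -101.1, 219.1]
tcp_rot: [179.9, -0.1, -175.3]
ft_force: [-0.1, 0.4, 0.0]
finger_gap: 0.002
```

```bash
python3 - <<'E'
from h import *
delta(bx(-80),123,184.6)
s,im,d=snap('wrist'); cv2.imwrite('pics/w1.png',im[...,::-1])
W=pts('wrist',s,d); m=(abs(W[...,2]-160)<6); P=W[m]
m2=m&(abs(W[...,1]+99)<60)&(abs(W[...,0]-604)<50);P=W[m2].astype(np.float32)
print(len(P)); 
if len(P): print(P.mean(0),cv2.minAreaRect(P[:,:2].copy()))
E
```

```text
t 2.0 shift cm [-0.1  -0.43  9.61] rot [ 0.002 -0.001  0.002] F [-0.1  0.4  0. ]
74
[627.6018   -91.980606 160.82245 ] ((627.9788818359375, -91.95987701416016), (14.202201843261719, 4.596132755279541), 4.958611011505127)
```

Call:
{"fn": "move_arm", "kwargs": {
  "moves": "0 -0.1 -0.4 4.8 0 0 0; 0 -0.1 -0.4 9.6 0 0 0; 0 -0.1 -0.4 9.6 0 0 0; 0 -1.5 -0.4 9.6 0 0 0; 0 -3 -0.4 9.6 0 0 0; 0 -3.8 -0.4 9.6 0 0 0; 0 -4.3 -0.4 9.6 0 0 0; 0 -4.8 -0.4 9.6 0 0 0; 0 -5.3 -0.4 9.6 0 0 0; 0 -5.8 -0.4 9.6 0 0 0; 0 -6.3 -0.4 9.6 0 0 0"
}}

```text
t: 3.15
tcp_pos: [586.7, -102.1, 123.5]
tcp_rot: [-180.0, -0.0, -175.4]
ft_force: [-0.5, -0.8, 0.5]
finger_gap: 0.006
```

```bash
python3 - <<'E'
from h import *
delta(bx(12),123,184.6)
E
```

```text
t 3.15 shift cm [-2.93  0.2   0.05] rot [-0. -0. -0.] F [-0.5 -0.8  0.5]
```

Call:
{"fn": "move_arm", "kwargs": {
  "moves": "0 -0.5 0.1 0 0 0 0; 0 -1 0.1 0 0 0 0; 0 -1.5 0.1 0 0 0 0; 0 -1.9 0.1 0 0 0 0; 0 -2.3 0.1 0 0 0 0; 0 -2.7 0.1 0 0 0 0; 0 -3 0.1 0 0 0 0; 0 -3.3 0.1 0 0 0 0; 0 -3.5 0.1 0 0 0 0; 0 -3.7 0.1 0 0 0 0; 0 -3.7 0.1 0 0 0 0"
}}

```text
t: 4.25
tcp_pos: [623.5, -97.9, 123.4]
tcp_rot: [180.0, 0.0, -175.4]
ft_force: [-0.4, 0.4, 0.2]
finger_gap: 0.005
```

```bash
python3 - <<'E'
from h import *
delta(bx(12),123,184.6)
s,im,d=snap('side'); cv2.imwrite('pics/s1.png',cv2.resize(im[120:280,180:380],None,fx=3,fy=3)[...,::-1])
E
```

```text
t 4.25 shift cm [0.77 0.07 0.04] rot [0. 0. 0.] F [-0.4  0.4  0.2]
```

View pics/s1.png

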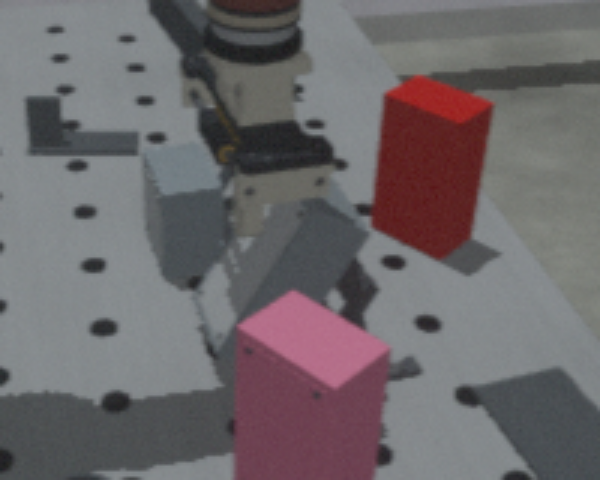

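The tall box leans on the rest (crop 290,260) and the short box is undisturbed. I'm retreating and heading for the blade.

Call:
{"fn": "move_arm", "kwargs": {
  "moves": "0 4 0 0 0 0 0; 0 8 0 0 0 0 0; 0 12 0 -3 0 0 0; 0 14 0 -6 0 0 0; 1 14 5 -8 0 0 0.05; 1 15 10 -8 0 0 0.1; 1 15 15 -8 0 0 0.16; 1 15 20 -8 0 0 0.22; 1 15 25 -8 0 0 0.267; 1 15 30 -8 0 0 0.267; 1 15 30 -8 0 0 0.267; 1 15 30 -8 0 0 0.267"
}}

```text
t: 5.5
tcp_pos: [449.1, 190.5, 203.4]
tcp_rot: [180.0, -0.0, 169.5]
ft_force: [0.4, -0.6, -0.2]
finger_gap: 0.649
```

```bash
python3 - <<'E'
from h import *
print(env.get_state()['tcp_pos'])
delta([466,308],200,169.3)
s,im,d=snap('top'); np.savez('top1.npz',im=im,d=d,W=pts('top',s,d)); cv2.imwrite('pics/t1.png',cv2.resize(im[130:280,105:335],None,fx=3.4,fy=3.4,interpolation=2)[...,::-1])
E
```

```text
[449.13578136 190.53163708 203.37742726]
t 5.5 shift cm [ 0.47 11.86  0.34] rot [ 0.    -0.     0.004] F [ 0.4 -0.6 -0.2]
```

View pics/t1.png

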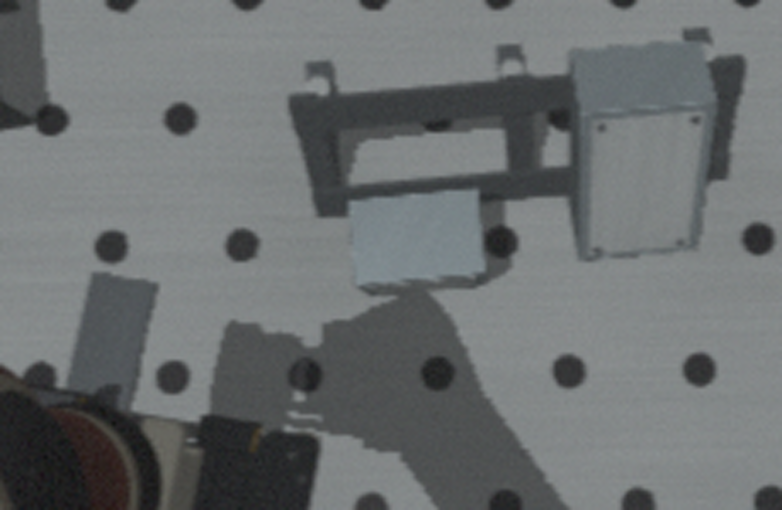

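The box leans on the rest. Its front face runs from (583,112)–(713,103) at the top to (585,260)–(697,248) at the bottom. Next I'll work out its centre line and move above the tab.

```bash
python3 - <<'E'
from h import *
c=lambda l:(np.array(l,float)+.5)/3.4-.5+[105,130]
b=ray('top',c([(583,260),(699,249)]),30)[:,:2]; t=ray('top',c([(583,112),(714,103)]),168.6)[:,:2]
print(b,t,b.mean(0),t.mean(0))
# face plane fit
W=np.load('top1.npz')['W']; P=W[130+130//3:130+230//3, 105+600//3:105+690//3]
P=W[172:200,281:304].reshape(-1,3);P=P[~np.isnan(P).any(1)]
m=P.mean(0);n=np.linalg.svd(P-m)[2][2]; n*=-np.sign(n[0]); print(m,n,'tilt',np.degrees(np.arcsin(n[2])),'yaw',np.degrees(np.arctan2(-n[1],-n[0])))
delta([466,308],150,169.3)
E
```

```text
[[ 581.10822824  -59.87781054]
 [ 588.2964072  -147.3788732 ]] [[ 662.52968629  -50.93552151]
 [ 667.66245242 -135.77195618]] [ 584.70231772 -103.62834187] [665.09606936 -93.35373885]
[622.35208914 -93.41890894  97.46921543] [-0.85643531 -0.06977291  0.51151765] tilt 30.76497268287818 yaw 4.657542425446746
t 5.55 shift cm [ 0.61 12.07  5.32] rot [-0.001  0.     0.   ] F [ 0.5 -0.2  0. ]
```

Call:
{"fn": "move_arm", "kwargs": {
  "moves": "1 0.5 5 0.3 0 0 0; 1 0.5 10 0.3 0 0 0; 1 0.5 11.9 0.3 0 0 0; 1 0.5 11.9 0.3 0 0 0; 1 0.5 11.9 0.3 0 0 0"
}}

```text
t: 6.05
tcp_pos: [467.7, 303.7, 200.1]
tcp_rot: [-179.8, 0.0, 169.1]
ft_force: [0.8, -1.2, 0.0]
finger_gap: 0.994
```

```bash
python3 - <<'E'
from h import *
s,im,d=snap('wrist'); cv2.imwrite('pics/w2.png',im[...,::-1]); W=pts('wrist',s,d); np.savez('w2.npz',W=W,im=im)
print(s['tcp_pos'],s['tcp_rot'])
x,y,z=np.moveaxis(W,-1,0); near=(abs(x-466)<60)&(abs(y-305)<60)
P=W[near&(z>56)&(z<68)].astype(np.float32); print(len(P)); print(P.mean(0),cv2.minAreaRect(P[:,:2].copy())) if len(P)>5 else 0
E
```

```text
[467.70749705 303.68342797 200.11567575] [-1.79847591e+02  1.06174282e-02  1.69092645e+02]
407
[467.43948  309.60098   62.683857] ((468.050048828125, 309.6190490722656), (10.955753326416016, 40.24732971191406), 79.1617202758789)
```

View pics/w2.png

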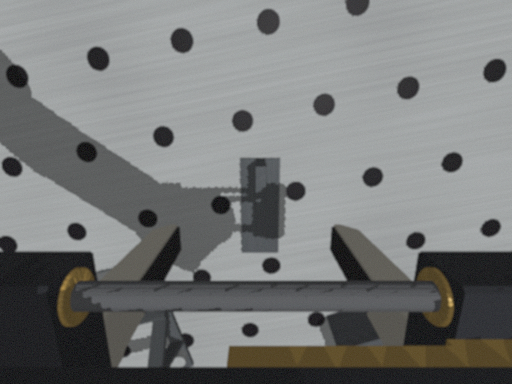

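The wrist view shows the blade at (260,205). The tab measures centre (467.7, 309.6), x axis at −10.8°.

```bash
python3 -c "
from h import *
delta([467.7,309.6],22,169.2); print(np.array(env.get_calibration('wrist')['T_tool_cam']).round(2), bx(-170,-1),bx(-110,-1))"
```

```text
t 6.1 shift cm [ 0.13  0.68 17.82] rot [-0.003  0.    -0.003] F [ 0.  -0.8 -1. ]
[[ 0.0000e+00 -9.6000e-01 -2.7000e-01  7.4590e+01]
 [ 1.0000e+00  0.0000e+00 -0.0000e+00 -6.0000e-02]
 [ 0.0000e+00 -2.7000e-01  9.6000e-01 -1.6674e+02]
 [ 0.0000e+00  0.0000e+00  0.0000e+00  1.0000e+00]] [ 434.42778959 -113.43059601] [ 494.23452229 -108.61866055]
```

Call:
{"fn": "move_arm", "kwargs": {
  "moves": "1 0.1 0.7 4.5 0 0 0; 1 0.1 0.7 9 0 0 0; 1 0.1 0.7 12 0 0 0; 1 0.1 0.7 12 0 0 0; 1 0.1 0.7 12 0 0 0",
  "force": 45
}}

```text
t: 6.6
tcp_pos: [468.1, 312.0, 81.1]
tcp_rot: [-179.9, 0.0, 169.1]
ft_force: [-0.2, -0.3, -0.1]
finger_gap: 1.001
```

```bash
python3 -c "
from h import *
delta([467.7,309.6],22,169.2)"
```

```text
t 6.6 shift cm [ 0.   -0.24  5.91] rot [-0.001  0.001 -0.001] F [-0.2 -0.3 -0.1]
```

Call:
{"fn": "move_arm", "kwargs": {
  "moves": "1 0 -0.2 3 0 0 0; 1 0 -0.2 5.9 0 0 0; 1 0 -0.2 5.9 0 0 0; 1 0 -0.2 5.9 0 0 0; 0 0 -0.2 5.9 0 0 0; 0 0 -0.2 5.9 0 0 0; 0 0 -0.2 5.9 0 0 0; 0 0 -0.2 5.9 0 0 0; 0 0 -0.2 5.9 0 0 0; 0 0 -0.2 5.9 0 0 0; 0 0 -0.2 5.9 0 0 0; 0 0 -0.2 5.9 0 0 0",
  "force": 45
}}

```text
t: 7.8
tcp_pos: [466.8, 311.9, 21.3]
tcp_rot: [-180.0, -0.0, 169.3]
ft_force: [-0.3, -0.5, 0.3]
finger_gap: 0.359
```

```bash
python3 -c "
from h import *
s=env.get_state(); print(s['tcp_pos'],s['tcp_rot'],s['finger_gap'])
delta([432,270],22,169.2);delta([432,60],22,184.6);delta(bx(-170,-1),22,184.6)"
```

```text
[466.77977537 311.89572708  21.29131657] [-1.79987574e+02 -9.98584042e-03  1.69300657e+02] 0.3588704702356644
t 7.8 shift cm [ 2.64 -4.76 -0.07] rot [-0.    -0.     0.002] F [-0.3 -0.5  0.3]
t 7.8 shift cm [ -1.26 -25.4   -0.07] rot [-0.    -0.    -0.267] F [-0.3 -0.5  0.3]
t 7.8 shift cm [ -4.72 -42.39  -0.06] rot [-0.    -0.    -0.267] F [-0.3 -0.5  0.3]
```

Call:
{"fn": "move_arm", "kwargs": {
  "moves": "0 0 0 0 0 0 0; 0 0 0 0 0 0 0; 0 0 0 0 0 0 0; 0 0 0 0 0 0 0; 0 0 0 0 0 0 0; 0 0 0 0 0 0 0; 0 0 0 0 0 0 0"
}}

```text
t: 8.5
tcp_pos: [466.6, 311.2, 21.3]
tcp_rot: [-179.9, -0.0, 169.3]
ft_force: [-1.1, -1.7, 0.8]
finger_gap: 0.123
```

```bash
python3 -c "
from h import *
delta([432,270],22,169.2);delta([432,60],22,184.6);delta(bx(-170,-1),22,184.6)"
```

```text
t 8.5 shift cm [ 2.63 -4.69 -0.06] rot [-0.001 -0.001  0.001] F [-1.1 -1.7  0.8]
t 8.5 shift cm [ -1.28 -25.33  -0.04] rot [-0.001 -0.001 -0.268] F [-1.1 -1.7  0.8]
t 8.5 shift cm [-4.740e+00 -4.232e+01 -2.000e-02] rot [-0.001 -0.001 -0.268] F [-1.1 -1.7  0.8]
```

Call:
{"fn": "move_arm", "kwargs": {
  "moves": "0 1.3 -2.3 0 0 0 0; 0 2.6 -4.7 0 0 0 0; 0 2.2 -7 0 0 0 -0.03; 0 1.7 -9.5 0 0 0 -0.06; 0 1.3 -12 0 0 0 -0.1; 0 0.8 -14.5 0 0 0 -0.14; 0 0.3 -17 0 0 0 -0.18; 0 -0.2 -19.5 0 0 0 -0.22; 0 -0.7 -22.3 0 0 0 -0.25; 0 -1.3 -25.3 0 0 0 -0.268; 0 -1.3 -25.3 0 0 0 -0.268; 0 -1.3 -25.3 0 0 0 -0.268"
}}

```text
t: 9.7
tcp_pos: [433.3, 61.0, 21.3]
tcp_rot: [179.9, 0.1, -175.4]
ft_force: [-0.3, -0.1, -2.3]
finger_gap: 0.126
```

```bash
python3 -c "
from h import *
s=env.get_state(); print(s['tcp_pos'],s['tcp_rot'],s['finger_gap'])
delta(bx(-175,-1),22,184.6)"
```

```text
[433.30618838  61.03569     21.2943184 ] [ 1.79947457e+02  6.53842087e-02 -1.75437545e+02] 0.12619873273538193
t 9.7 shift cm [  1.78 -17.4   -0.09] rot [ 0.001  0.001 -0.001] F [-0.3 -0.1 -2.3]
```

Call:
{"fn": "move_arm", "kwargs": {
  "moves": "0 0.3 -2.5 0 0 0 0; 0 0.5 -5 0 0 0 0; 0 0.8 -7.5 0 0 0 0; 0 1 -10 0 0 0 0; 0 1.3 -12.5 0 0 0 0; 0 1.6 -15 0 0 0 0; 0 1.8 -17.4 0 0 0 0; 0 1.8 -17.4 0 0 0 0; 0 1.8 -17.4 0 0 0 0; 0 1.8 -17.4 0 0 0 0"
}}

```text
t: 10.7
tcp_pos: [429.3, -111.8, 21.3]
tcp_rot: [179.9, 0.0, -175.2]
ft_force: [0.1, -0.4, -2.9]
finger_gap: 0.127
```

```bash
python3 - <<'E'
from h import *
delta(bx(-175,-1),22,184.6)
s,im,d=snap('top'); np.savez('top2.npz',im=im,d=d,W=pts('top',s,d)); cv2.imwrite('pics/t2.png',cv2.resize(im[140:290,190:350],None,fx=4,fy=4,interpolation=2)[...,::-1])
s,im,d=snap('wrist'); cv2.imwrite('pics/w3.png',im[...,::-1]); np.savez('w3.npz',W=pts('wrist',s,d),im=im)
E
```

```text
t 10.7 shift cm [ 0.   -0.2  -0.07] rot [0.001 0.    0.004] F [ 0.1 -0.4 -2.9]
```

View pics/t2.png

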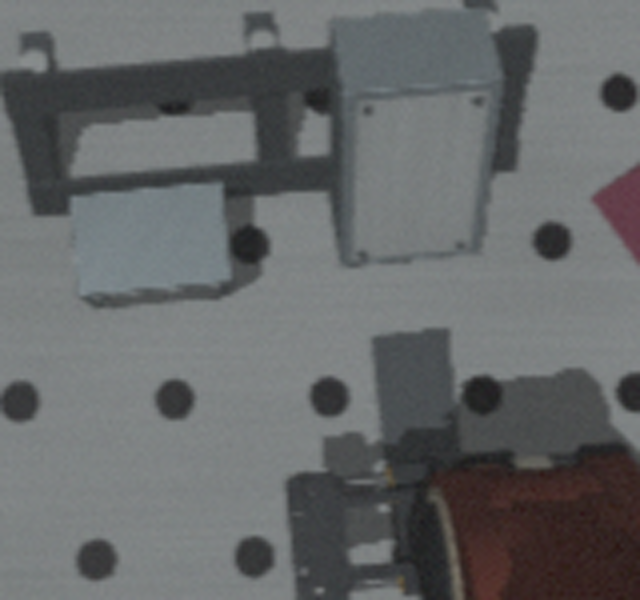

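View pics/w3.png

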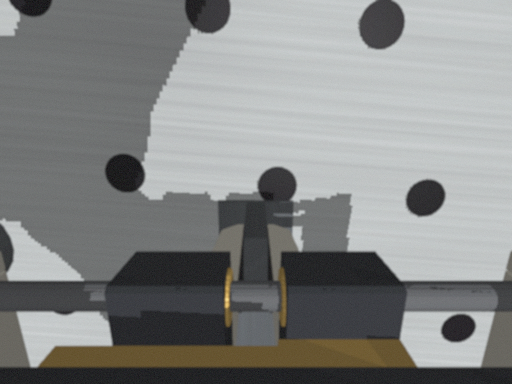

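Top crop: the blade's tip edge runs (373,340)–(450,330). The front bottom edge of the box runs (345,265)–(480,250), so they're roughly aligned. The wrist view shows the tab held. Next I'll compute tip and box alignment.

```bash
python3 - <<'E'
from h import *
c=lambda l:(np.array(l,float)+.5)/4-.5+[190,140]
t=np.radians(BY); Q=np.array([[np.cos(t),np.sin(t)],[-np.sin(t),np.cos(t)]])
for n,l,z in(('tip',[(373,340),(450,330)],4),('tongue low',[(383,430),(453,425)],4),('bot',[(346,265),(480,250)],30),('topfront',[(340,98),(501,82)],168.6),('topfront alt',[(343,100),(499,83)],168.6)):
    p=ray('top',c(l),z)[:,:2]; q=(p-BOX)@Q.T; print(n,q.round(1).tolist(),q.mean(0).round(1))
# depth: box face extent laterally, via side edges
W=np.load('top2.npz')['W']; q=(W[...,:2]-BOX)@Q.T; z=W[...,2]
for lo,hi in((40,70),(70,100),(100,130),(130,160)):
    m=(z>lo)&(z<hi)&(abs(q[...,1])<70)&(q[...,0]<30+ (z-30)*.577-20+5)&(q[...,0]>-30); b=q[m][:,1]; print(lo,m.sum(),np.percentile(b,[1,50,99]).round(1))
m=(z>2)&(z<8)&(q[...,0]>-100)&(q[...,0]<-60)&(abs(q[...,1])<40); print(m.sum(),q[m].mean(0),q[m].max(0),q[m].min(0))
E
```

```text
tip [[-66.7, 25.8], [-65.0, -25.0]] [-65.9   0.4]
tongue low [[-124.7, 25.5], [-125.9, -19.9]] [-125.3    2.8]
bot [[-18.9, 40.5], [-17.3, -45.9]] [-18.1  -2.7]
topfront [[59.3, 46.6], [60.2, -42.4]] [59.7  2.1]
topfront alt [[58.0, 45.1], [59.8, -41.3]] [58.9  1.9]
40 321 [-44.9   1.6  44. ]
70 343 [-44.4   1.4  44.2]
100 403 [-44.1   1.4  44.2]
130 591 [-44.4   1.3  44.2]
253 [-81.80320089   0.58132285] [-60.2716746  38.4897823] [-99.9320478  -39.64874749]
```

Call:
{"fn": "move_arm", "kwargs": {
  "moves": "0 -1 0 0 0 0 0; 0 -2 0 0 0 0 0; 0 -3 0 0 0 0 0; 0 -4 0 0 0 0 0; 0 -5 0 0 0 0 0; 0 -6 0 0 0 0 0; 0 -6.6 0 0 0 0 0; 0 -6.6 0 0 0 0 0; 0 -6.6 0 0 0 0 0; 0 -6.6 0 0 0 0 0"
}}

```text
t: 11.8
tcp_pos: [493.8, -108.7, 21.3]
tcp_rot: [-180.0, -0.1, -175.4]
ft_force: [-0.2, -0.0, -3.6]
finger_gap: 0.126
```

```bash
python3 - <<'E'
from h import *
delta(bx(-110,0),22,184.6)
s,im,d=snap('top'); W=pts('top',s,d); t=np.radians(BY); Q=np.array([[np.cos(t),np.sin(t)],[-np.sin(t),np.cos(t)]])
cv2.imwrite('pics/t3.png',cv2.resize(im[140:290,190:350],None,fx=4,fy=4,interpolation=2)[...,::-1])
s,im,d=snap('side'); cv2.imwrite('pics/s3.png',cv2.resize(im[120:280,180:380],None,fx=3,fy=3)[...,::-1])
E
```

```text
t 11.8 shift cm [-0.04  0.11 -0.07] rot [-0.    -0.001  0.001] F [-0.2 -0.  -3.6]
```

View pics/t3.png

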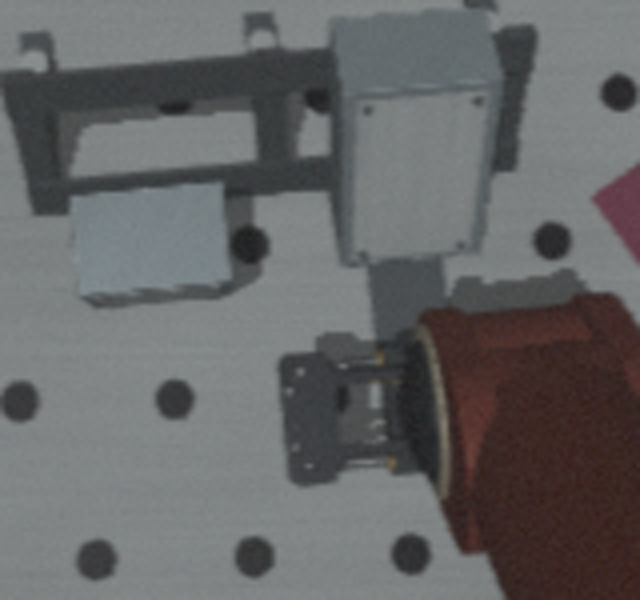

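The tongue goes straight under the leaning box (crop 408,290) and the box hasn't moved. I'm releasing and going up.

Call:
{"fn": "move_arm", "kwargs": {
  "moves": "0.7 0 0 0 0 0 0; 0.7 0 0 0 0 0 0; 0.7 0 0 0 0 0 0; 0.7 0 0 0 0 0 0; 0.7 0 0 0 0 0 0; 0.7 0 0 0 0 0 0; 0.7 0 0 0 0 0 0; 0.7 0 0 0 0 0 0; 0.7 0 0 -2 0 0 0; 0.7 0 0 -5 0 0 0; 0.7 0 0 -9 0 0 0; 0.7 0 0 -14 0 0 0"
}}

```text
t: 13.1
tcp_pos: [493.2, -108.4, 161.6]
tcp_rot: [179.9, -0.2, -175.3]
ft_force: [1.0, -0.9, 0.5]
finger_gap: 0.7
```

Call:
{"fn": "move_arm", "kwargs": {
  "moves": "0.7 3 0 -4 0 0 0; 0.7 5 5 -8 0 0 0; 0.7 5 10 -8 0 0 0; 0.7 5 15 -8 0 0 0; 0.7 5 20 -8 0 0 0; 0.7 5 25 -8 0 0 0; 0.7 5 25 -8 0 0 0; 0.7 5 25 -8 0 0 0"
}}

```text
t: 13.9
tcp_pos: [423.7, 139.4, 241.6]
tcp_rot: [179.9, 0.0, -175.0]
ft_force: [-0.3, -0.8, -1.0]
finger_gap: 0.703
```

```bash
python3 - <<'E'
from h import *
s,im,d=snap('top'); np.savez('top4.npz',im=im,d=d,W=pts('top',s,d)); a=cv2.resize(im[140:290,190:350],None,fx=3,fy=3,interpolation=2)
s,im,d=snap('side'); b=cv2.resize(im[135:285,190:300],None,fx=3,fy=3,interpolation=2)
cv2.imwrite('pics/f.png',np.hstack([a,b])[:,:800,::-1])
print(s['t'],s['tcp_pos'],s['ft_force'],s['finger_gap'])
W=np.load('top4.npz')['W']
t=np.radians(BY); Q=np.array([[np.cos(t),np.sin(t)],[-np.sin(t),np.cos(t)]]); q=(W[...,:2]-BOX)@Q.T; z=W[...,2]
m=(z>54)&(z<70)&(q[...,0]<-80)&(q[...,0]>-140)&(abs(q[...,1])<30); P=q[m].astype(np.float32); print('tab',len(P),P.mean(0),cv2.minAreaRect(P.copy()))
P=W[172:200,281:304].reshape(-1,3);P=P[~np.isnan(P).any(1)]
n=np.linalg.svd(P-P.mean(0))[2][2]; n*=-np.sign(n[0]); print('tilt',np.degrees(np.arcsin(n[2])))
E
```

```text
13.95 [424.0836664  136.85940894 241.29743073] [ 0.36684548 -0.7813311   0.31878639] 0.6985247929006352
tab 91 [-109.46241     -0.5896474] ((-109.26998901367188, -1.0157809257507324), (12.43576717376709, 39.267967224121094), 89.05552673339844)
tilt 30.794741120102227
```

View pics/f.png

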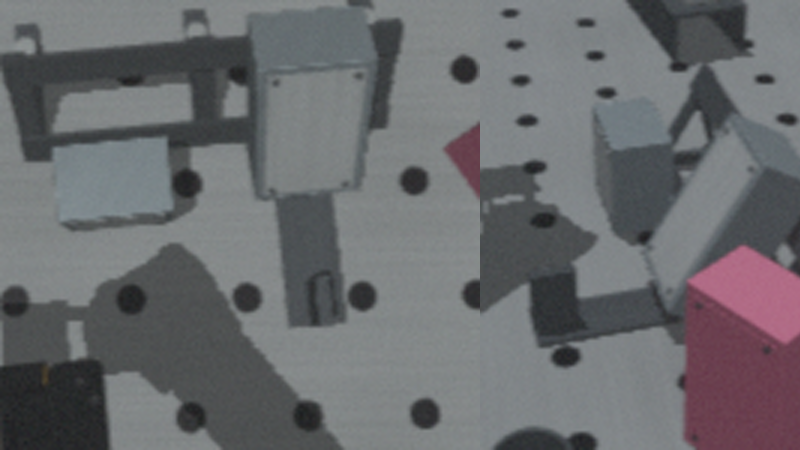

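The final views show the box leaning at 30.8° and the blade flat and central beneath it. The tab is at (−109, −1) in the box frame, which puts the tip near (0.6, −1), within 1° of straight. The short box is unmoved and the gripper is clear, so I'm handing in.

```bash
python3 -c "
from h import *
print(env.sign_off())"
```

```text
the job is handed in; nothing more can be done
None
```

The job is done and handed in at about 14 s of the 58 s allowed; sign-off gives no verdict. I pushed the taller grey box back with shut fingers until it leaned on the rest. I then gripped the blade by its tab, slid it round in front of the short box, pushed it 66 mm straight in under the leaning box and let go.

The last checks, all from the camera images:
- **Taller box:** it leans at 30.8°.
- **Blade:** it lies flat, about 1 mm off the box's centre line and about 1° from straight. Its tip, worked out from the tab, is about half-way under the box.
- **Shorter box:** it looks unmoved in the pictures. I did not measure its position again at the end.
- **Gripper:** it is well clear of everything.

No check failed. The estimates of the box's centre line differed by up to about 3 mm, well inside the 22 mm allowed.

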